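# Trip-test the next unit on the rota

## Robot

A 6-joint arm with a two-finger parallel gripper is mounted at the origin on the work surface. World frame = base frame: x ahead of the robot, y to its left, z up, the work surface at z = 0. Lengths are in m, angles in degrees, forces in N, time in s.
With the tool pointing down it reaches from about 0.4 to 0.825 m from the base axis. Payload 7 kg.
Tool frame: the origin (TCP) lies midway between the tips of the shut fingers; the grasp point (between the pads) lies ctrl.grasp_offset behind it (ctrl.grasp_offset is the distance from the TCP to the grasp point, in m); z points along the fingers, y is the line along which they close (so a half turn about z gives the same grasp; the last joint's range is limited). The gripper opens to 88 mm and grips with 3 to 60 N. Pads are 19 mm wide; open, the fingers measure 130 mm over their backs; the gripper's body (78 mm by 193 mm) begins 47 mm behind the grasp point.
Start: joints at [82.741, 20.546, 0.682, 0, -70.136, -16.507], TCP at [0.272, 0.618, 0.227] pointing down, gripper open.
Joint ranges: [-176.03, 176.03], [-82.01, 121.73], [-58.28, 71.71], [-173.87, 95.51], [-174.79, -0.11], [-173.66, 173.66]. Speed limits (degrees/s): [136.94, 136.94, 172.46, 180, 180, 180].

## Interface

Orientations are given as [roll, pitch, yaw] about the fixed x, y, z axes, in that order (R = Rz(yaw) Ry(pitch) Rx(roll)).
In Python, from plant import ctrl gives the robot as it stands. The module is installed in compiled form; this text tells all that it offers.
- The arm moves only by the tool send_rows, never from a script. Its argument "increments" is a list that holds one entry, the list of rows, each a list of 4 numbers: the shift along the world's x, y, z normalised to -1 to 1, where 1 is 0.2 m, then the turn about the world's z normalised to -1 to 1, where 1 is 1.5 rad. In form: [[[x, y, z, roll], ...]]. A call has 1 to 12 rows; each row is the pose to reach, as a shift and turn from the pose commanded when the call began; what a row does not reach only later rows make up. A row lasts 1/8 s, in which the tool goes at most 62.5 mm and 10.7 degrees, less where a joint would pass 70% of its speed; a pose out of reach is approached as far as the arm can. A call with a number of a shift or a turn outside -1 to 1 is refused whole. A call with a gripper value outside its range is refused whole. "jaw" is the opening, from 0 (shut) to 1 (fully open), set as the call begins (left out, the last holds). The fingers move at their own pace and stop on an object; the grip force is fixed at half the most. Time passes only in rows, so rows that repeat a pose let the fingers close. It gives the time, the measured TCP pose, the force, the opening and the grip force at its end, in the units of the state.
- ctrl.get_obs(): the state, without advancing time (a new reading comes with each control period).
- ctrl.snapshot(name): name is "scene" or "top" or "wrist"; returns the picture (384x512x3 uint8, red, green, blue); there is no depth.
- ctrl.calibration(name): a dict with "mtx" (3x3 intrinsics, pixels), "eye" and "attitude" of the camera in the world. Camera axes: x right, y up, looking along -z (the intrinsics and any distortion apply to the point x, -y, -z); pixel columns grow to the right and rows downward; lengths in m; the calibration is good to about 2 mm. A picture is of the moment at which its call begins: read the wrist's pose just before it. calibration takes no time and is no camera call; for the wrist camera it gives the pose at the moment of the call.
- ctrl.close_job(): hands the job in; it is judged then, once.
Trained networks look in the newest picture that a camera, given by its name, has taken for a name from the list of things; names that differ only in an ending like _2 or _b are one class to them, and where a whole thing is asked for, a point or a joint stands for the part that bears it (a point fixed in the world has none). Each returns a list of dicts, best first, with "conf" (0 to 1); they miss things now and then, are a little off and sometimes report something else, mostly with a low value. They report only what shows in the picture. A call takes as long as a camera call. They do not tell look-alikes from the thing itself.
- ctrl.trace(thing, camera): "mask" (384x512 bool, what is visible of it) and "bbox" ([left, top, right, bottom] in pixels, round what is visible of it).
- ctrl.spot_point(thing, camera): "pixel" ([row, column] in pixels: a listed point, or the origin of a listed thing).
The state is a dict: "clock": time; "joint_pos": joint angles; "qvel": joint speeds; "tau": joint torques, N m; "tool_pos": TCP position; "orientation": TCP orientation; "force": force on the tool from outside, world axes, zero at the start; "moment": the same for the moment, N m; "opening": finger opening in m; "gripper_force": force on a finger pad.
Only numpy, scipy, OpenCV 4.12 (cv2) and the standard library are available. Lean on these libraries where they do the work, as an engineer would, in place of code of your own. Each camera call takes 0.05 s, during which the arm holds its last target. There are 200 camera calls.

## Task

The steel marker stands on the front plate of the trip unit that was tested last; the next one due is the unit to its left as seen from the robot, or the rightmost unit if the marker is already at the leftmost. Press that unit's test button so that its lever drops, lift the lever back fully up until it stays there, and only then move the marker to that unit, lowering it upright onto the front plate before letting go so that its foot is wholly on the plate. Leave the other units' buttons and levers alone, and do not shove or tip the carton and the fuse that stand between the units.

Things in the scene. Friction and masses are not known exactly. Their poses are not given: they have to be found in the camera images.
- marker: rota marker, bare steel, loose: round foot 60 mm across and 10 mm thick, then a stem 16 mm across, then a round knob 28 mm across from 67 to 92 mm above the underside (total height 92 mm), about 0.28 kg. Origin: centre of the underside, z up. At the start it stands on the front plate of one of the three units.
- unit_a: one of three identical grey trip units fixed on the bench in a row, in any order. Origin on the bench, x away from the robot, y to its left. Housing x -10..70 mm, 140 mm wide, 65 mm high; before it a dark steel plate 6 mm thick, x -120..-10 mm, 100 mm wide. White test button on the housing's left half, lever with black handle on its right half, between two low cheeks 84 mm high.
- plate_a (a point): centre of the top of unit_a's dark front plate (110 by 100 mm, 6 mm above the bench), axes as the unit's
- press_a (a point): centre of the top of unit_a's test button: white, 28 mm across, standing 14 mm proud of the housing, 79 mm above the bench when released; it moves straight down 8 mm and springs back, about 4 N fully down
- button_a (a joint): unit_a's test button, m: 0 released, 0.008 fully down; beyond about 0.005 it trips the lever
- lever_a (a joint): unit_a's lever, rad: 0 fully up (leaning 0.25 rad back from the robot, on its stop), upright at 0.25, 1.6 dropped (lying forward over the front plate, 1.35 rad from vertical). It falls by its weight to whichever side of upright it is on. Hinge along the unit's y.
- pivot_a (a point): point on the hinge axis of unit_a's lever, in the middle of the lever's width, 75 mm above the bench
- grip_a (a point): middle of the black handle of unit_a's lever, 76 mm from the pivot; the handle is 22 mm wide (unit's y), 16 mm thick and 36 mm long, its end 92 mm from the pivot. Dropped, this point is 92 mm above the bench and 24 mm in front of the housing
- unit_b: one of three identical grey trip units fixed on the bench in a row, in any order. Origin on the bench, x away from the robot, y to its left. Housing x -10..70 mm, 140 mm wide, 65 mm high; before it a dark steel plate 6 mm thick, x -120..-10 mm, 100 mm wide. White test button on the housing's left half, lever with black handle on its right half, between two low cheeks 84 mm high.
- plate_b (a point): centre of the top of unit_b's dark front plate (110 by 100 mm, 6 mm above the bench), axes as the unit's
- press_b (a point): centre of the top of unit_b's test button: white, 28 mm across, standing 14 mm proud of the housing, 79 mm above the bench when released; it moves straight down 8 mm and springs back, about 4 N fully down
- button_b (a joint): unit_b's test button, m: 0 released, 0.008 fully down; beyond about 0.005 it trips the lever
- lever_b (a joint): unit_b's lever, rad: 0 fully up (leaning 0.25 rad back from the robot, on its stop), upright at 0.25, 1.6 dropped (lying forward over the front plate, 1.35 rad from vertical). It falls by its weight to whichever side of upright it is on. Hinge along the unit's y.
- pivot_b (a point): point on the hinge axis of unit_b's lever, in the middle of the lever's width, 75 mm above the bench
- grip_b (a point): middle of the black handle of unit_b's lever, 76 mm from the pivot; the handle is 22 mm wide (unit's y), 16 mm thick and 36 mm long, its end 92 mm from the pivot. Dropped, this point is 92 mm above the bench and 24 mm in front of the housing
- unit_c: one of three identical grey trip units fixed on the bench in a row, in any order. Origin on the bench, x away from the robot, y to its left. Housing x -10..70 mm, 140 mm wide, 65 mm high; before it a dark steel plate 6 mm thick, x -120..-10 mm, 100 mm wide. White test button on the housing's left half, lever with black handle on its right half, between two low cheeks 84 mm high.
- plate_c (a point): centre of the top of unit_c's dark front plate (110 by 100 mm, 6 mm above the bench), axes as the unit's
- press_c (a point): centre of the top of unit_c's test button: white, 28 mm across, standing 14 mm proud of the housing, 79 mm above the bench when released; it moves straight down 8 mm and springs back, about 4 N fully down
- button_c (a joint): unit_c's test button, m: 0 released, 0.008 fully down; beyond about 0.005 it trips the lever
- lever_c (a joint): unit_c's lever, rad: 0 fully up (leaning 0.25 rad back from the robot, on its stop), upright at 0.25, 1.6 dropped (lying forward over the front plate, 1.35 rad from vertical). It falls by its weight to whichever side of upright it is on. Hinge along the unit's y.
- pivot_c (a point): point on the hinge axis of unit_c's lever, in the middle of the lever's width, 75 mm above the bench
- grip_c (a point): middle of the black handle of unit_c's lever, 76 mm from the pivot; the handle is 22 mm wide (unit's y), 16 mm thick and 36 mm long, its end 92 mm from the pivot. Dropped, this point is 92 mm above the bench and 24 mm in front of the housing
- carton: small cardboard carton 60 x 42 x 40 mm standing between two units' front plates; origin centre of underside; bystander
- fuse: white ceramic fuse body, 36 mm across, 48 mm tall, standing between two units' front plates; origin centre of underside; bystander
Things that resemble listed ones, but are neither listed nor needed, are in the scene too. Of the things shaped like the marker, the steel one is meant. Leave any yellow look-alike of the unit_b alone.

How it is judged (in metres and radians):
On the way, in this order (a step that is already met when the one before it is completed fails the run):
1. the test button of the unit due is pressed, past 4 mm of its 8 mm (((y of unit_b in the frame of unit_a between 0.05 and 0.32 m and value of joint button_b above 0.004 m) or (y of unit_b in the frame of unit_a below -0.32 m and value of joint button_b above 0.004 m) or (y of unit_b in the frame of unit_a above 0.32 m and value of joint button_c above 0.004 m) or (y of unit_b in the frame of unit_a between -0.32 and -0.05 m and value of joint button_c above 0.004 m))).
2. its lever has dropped (((y of unit_b in the frame of unit_a between 0.05 and 0.32 m and value of joint lever_b above 1.45 rad) or (y of unit_b in the frame of unit_a below -0.32 m and value of joint lever_b above 1.45 rad) or (y of unit_b in the frame of unit_a above 0.32 m and value of joint lever_c above 1.45 rad) or (y of unit_b in the frame of unit_a between -0.32 and -0.05 m and value of joint lever_c above 1.45 rad))), for 0.05 s.
3. its lever is fully up again, within 0.1 rad, the marker still on the plate of the unit tested last (((y of unit_b in the frame of unit_a between 0.05 and 0.32 m and value of joint lever_b below 0.1 rad and distance between marker and plate_a below 0.04 m) or (y of unit_b in the frame of unit_a below -0.32 m and value of joint lever_b below 0.1 rad and distance between marker and plate_a below 0.04 m) or (y of unit_b in the frame of unit_a above 0.32 m and value of joint lever_c below 0.1 rad and distance between marker and plate_a below 0.04 m) or (y of unit_b in the frame of unit_a between -0.32 and -0.05 m and value of joint lever_c below 0.1 rad and distance between marker and plate_a below 0.04 m))), for 0.2 s.
4. the marker, still held by the fingers, is upright and down on the front plate of the unit just tested (within 6 mm) (((y of unit_b in the frame of unit_a between 0.05 and 0.32 m and x of marker in the frame of plate_b between -0.027 and 0.027 m and y of marker in the frame of plate_b between -0.022 and 0.022 m and z of marker in the frame of plate_b between -0.005 and 0.006 m and angle between marker's own z axis and vertical below 0.1 rad and contact force between the fingers and marker above 0.5 N) or (y of unit_b in the frame of unit_a below -0.32 m and x of marker in the frame of plate_b between -0.027 and 0.027 m and y of marker in the frame of plate_b between -0.022 and 0.022 m and z of marker in the frame of plate_b between -0.005 and 0.006 m and angle between marker's own z axis and vertical below 0.1 rad and contact force between the fingers and marker above 0.5 N) or (y of unit_b in the frame of unit_a above 0.32 m and x of marker in the frame of plate_c between -0.027 and 0.027 m and y of marker in the frame of plate_c between -0.022 and 0.022 m and z of marker in the frame of plate_c between -0.005 and 0.006 m and angle between marker's own z axis and vertical below 0.1 rad and contact force between the fingers and marker above 0.5 N) or (y of unit_b in the frame of unit_a between -0.32 and -0.05 m and x of marker in the frame of plate_c between -0.027 and 0.027 m and y of marker in the frame of plate_c between -0.022 and 0.022 m and z of marker in the frame of plate_c between -0.005 and 0.006 m and angle between marker's own z axis and vertical below 0.1 rad and contact force between the fingers and marker above 0.5 N))), for 0.04 s.
At the end, for the whole second after the job is handed in: Marker released, upright (0.1 rad) and still on the tested unit's front plate, foot wholly on it (centre within 27 mm in depth, 22 mm in width of the plate's centre); all three levers fully up (within 0.1 rad), all buttons released (under 2 mm) (((y of unit_b in the frame of unit_a between 0.05 and 0.32 m and x of marker in the frame of plate_b between -0.027 and 0.027 m and y of marker in the frame of plate_b between -0.022 and 0.022 m and z of marker in the frame of plate_b between -0.005 and 0.006 m and angle between marker's own z axis and vertical below 0.1 rad and value of joint each of lever_a, lever_b, lever_c below 0.1 rad and value of joint each of button_a, button_b, button_c below 0.002 m and linear speed of marker below 0.02 m/s) or (y of unit_b in the frame of unit_a below -0.32 m and x of marker in the frame of plate_b between -0.027 and 0.027 m and y of marker in the frame of plate_b between -0.022 and 0.022 m and z of marker in the frame of plate_b between -0.005 and 0.006 m and angle between marker's own z axis and vertical below 0.1 rad and value of joint each of lever_a, lever_b, lever_c below 0.1 rad and value of joint each of button_a, button_b, button_c below 0.002 m and linear speed of marker below 0.02 m/s) or (y of unit_b in the frame of unit_a above 0.32 m and x of marker in the frame of plate_c between -0.027 and 0.027 m and y of marker in the frame of plate_c between -0.022 and 0.022 m and z of marker in the frame of plate_c between -0.005 and 0.006 m and angle between marker's own z axis and vertical below 0.1 rad and value of joint each of lever_a, lever_b, lever_c below 0.1 rad and value of joint each of button_a, button_b, button_c below 0.002 m and linear speed of marker below 0.02 m/s) or (y of unit_b in the frame of unit_a between -0.32 and -0.05 m and x of marker in the frame of plate_c between -0.027 and 0.027 m and y of marker in the frame of plate_c between -0.022 and 0.022 m and z of marker in the frame of plate_c between -0.005 and 0.006 m and angle between marker's own z axis and vertical below 0.1 rad and value of joint each of lever_a, lever_b, lever_c below 0.1 rad and value of joint each of button_a, button_b, button_c below 0.002 m and linear speed of marker below 0.02 m/s))); the robot touches nothing.
It fails at once if a unit other than the one due has its button pressed (over 4 mm) or its lever pulled over (past upright) ((y of unit_b in the frame of unit_a between 0.05 and 0.32 m and value of joint lever_c above 0.3 rad) or (y of unit_b in the frame of unit_a below -0.32 m and value of joint lever_c above 0.3 rad) or (y of unit_b in the frame of unit_a above 0.32 m and value of joint lever_b above 0.3 rad) or (y of unit_b in the frame of unit_a between -0.32 and -0.05 m and value of joint lever_b above 0.3 rad) or value of joint lever_a above 0.3 rad or (y of unit_b in the frame of unit_a between 0.05 and 0.32 m and value of joint button_c above 0.004 m) or (y of unit_b in the frame of unit_a below -0.32 m and value of joint button_c above 0.004 m) or (y of unit_b in the frame of unit_a above 0.32 m and value of joint button_b above 0.004 m) or (y of unit_b in the frame of unit_a between -0.32 and -0.05 m and value of joint button_b above 0.004 m) or value of joint button_a above 0.004 m).
It fails at once if the carton or the fuse between the units is shoved (over 30 mm) or tipped (distance of any of carton, fuse from where it was at the start of the episode above 0.03 m or angle between any of carton, fuse's own z axis and vertical above 0.5 rad).
It also fails if it takes over 59 s, if anything falls off the work surface, if the arm or the gripper's body presses on something with over 40 N, if the wrist force passes 120 N, or if a joint passes its speed limit or range.

## Working session

There is one attempt and no reset: what is moved stays moved. The work goes in short steps, Python scripts to look and compute and a tool call to move; the robot and the scene stay as the last step left them, time stands still between calls to the robot, and variables do not carry over. Pictures are saved under pics/ and viewed, at most 10 in all, crops included, and the job is handed in when it is done.

Besides the shell and the picture viewer there is one more tool, called in YAML: its name, and indented under it one key for each argument. send_rows: Moves the arm, as the interface text tells. Its arguments: {"type":"object","properties":{"increments":{"type":"array"},"jaw":{"type":"number"}},"required":["increments"]}

```bash
mkdir -p pics
cat > h.py <<'E'
import numpy as np, cv2
from plant import ctrl
def snap(cam,name=None):
    p=ctrl.snapshot(cam)
    if name: cv2.imwrite('pics/'+name,cv2.cvtColor(p,cv2.COLOR_RGB2BGR))
    return p
def ray(cam,row,col):
    c=ctrl.calibration(cam); K=np.array(c['mtx']); d=np.linalg.inv(K)@[col,row,1]
    d=np.array([d[0],-d[1],-d[2]]); A=np.array(c['attitude'],float)
    return np.array(c['eye']),A@d
def onz(cam,row,col,z):
    e,d=ray(cam,row,col); return e+d*(z-e[2])/d[2]
def proj(cam,P):
    c=ctrl.calibration(cam); A=np.array(c['attitude'],float); q=A.T@(np.array(P)-c['eye']); q=np.array([q[0],-q[1],-q[2]])
    u=np.array(c['mtx'])@q; return u[1]/u[2],u[0]/u[2]
E
python3 - <<'E'
from h import *
o=ctrl.get_obs(); print(o)
for c in ['scene','top','wrist']: print(c,ctrl.calibration(c))
a=snap('top','top0.png'); b=snap('scene','scene0.png')
for c in ['top','scene']:
  for t,z in [('marker',0.006),('press_a',.079),('plate_a',.006),('pivot_a',.075),('unit_a',0),('carton',0),('fuse',0)]:
    for r in ctrl.spot_point(t,c):
      try: print(c,t,round(r['conf'],2),np.round(r['pixel']),np.round(onz(c,*r['pixel'],z),3))
      except Exception as e: print(e)
E
```

```text
{'clock': 0.0, 'joint_pos': array([ 8.27414129e+01,  2.05905388e+01,  6.33997267e-01, -2.30747606e-02,
       -7.01351619e+01, -1.65055768e+01]), 'qvel': array([-0.0258895 ,  0.01017102, -0.07872907, -0.08621552,  0.01636316,
        0.00164439]), 'tau': array([ 4.60474203e-04, -5.82712519e+01,  2.93043101e+01,  6.99726105e+00,
        6.83893843e-03, -1.48835288e-04]), 'tool_pos': array([0.27183054, 0.6173071 , 0.22562521]), 'orientation': array([ 1.79905912e+02, -5.25873943e-03, -2.37720178e+01]), 'force': array([-0.39739189, -0.45747187, -0.62679961]), 'moment': array([0.02565201, 0.03731814, 0.02090594]), 'gripper_force': 0.0, 'opening': 0.08747601986735205}
scene {'mtx': array([[495.01538027,   0.        , 260.99151192],
       [  0.        , 495.01538027, 191.09838593],
       [  0.        ,   0.        ,   1.        ]]), 'eye': array([ 1.16806859, -0.33435462,  0.85996291]), 'attitude': array([48.01327464,  0.74964742, 65.50078254])}
top {'mtx': array([[415.64677733,   0.        , 256.84287388],
       [  0.        , 415.64677733, 188.84079711],
       [  0.        ,   0.     
[... 1500 characters left out ...]
 to scalar variable.
invalid index to scalar variable.
invalid index to scalar variable.
invalid index to scalar variable.
invalid index to scalar variable.
invalid index to scalar variable.
invalid index to scalar variable.
invalid index to scalar variable.
invalid index to scalar variable.
invalid index to scalar variable.
invalid index to scalar variable.
invalid index to scalar variable.
invalid index to scalar variable.
invalid index to scalar variable.
invalid index to scalar variable.
invalid index to scalar variable.
invalid index to scalar variable.
invalid index to scalar variable.
invalid index to scalar variable.
invalid index to scalar variable.
invalid index to scalar variable.
```

```bash
sed -i "s/A=np.array(c\['attitude'\],float)/A=Rotation.from_euler('xyz',c['attitude'],degrees=True).as_matrix()/; 1a from scipy.spatial.transform import Rotation" h.py
python3 - <<'E'
from h import *
snap('top');snap('scene')
for c in ['top','scene']:
  for t,z in [('marker',0.006),('press_a',.079),('plate_a',.006),('pivot_a',.075),('unit_a',0),('carton',0),('fuse',0)]:
    for r in ctrl.spot_point(t,c):
      print(c,t,round(float(r['conf']),2),np.round(r['pixel']),np.round(onz(c,*r['pixel'],z),3))
print(ctrl.get_obs()['clock'])
E
```

```text
top marker 0.92 [219. 245.] [0.376 0.004 0.006]
top marker 0.63 [122. 362.] [ 0.617 -0.292  0.006]
top marker 0.6 [170. 239.] [0.497 0.019 0.006]
top marker 0.36 [134. 352.] [ 0.586 -0.267  0.006]
top press_a 0.66 [127. 223.] [0.591 0.053 0.079]
top press_a 0.66 [277. 368.] [ 0.241 -0.278  0.079]
top press_a 0.62 [140. 141.] [0.561 0.244 0.079]
top press_a 0.45 [144. 316.] [ 0.55  -0.165  0.079]
top plate_a 0.95 [166. 246.] [0.509 0.001 0.006]
top plate_a 0.94 [175. 165.] [0.485 0.204 0.006]
top plate_a 0.93 [309. 367.] [ 0.154 -0.295  0.006]
top plate_a 0.62 [185. 324.] [ 0.458 -0.193  0.006]
top pivot_a 0.91 [121. 170.] [0.607 0.178 0.075]
top pivot_a 0.87 [114. 259.] [ 0.621 -0.031  0.075]
top pivot_a 0.61 [278. 403.] [ 0.238 -0.361  0.075]
top pivot_a 0.58 [137. 355.] [ 0.567 -0.256  0.075]
top unit_a 0.93 [146. 162.] [0.561 0.212 0.   ]
top unit_a 0.9 [155. 329.] [ 0.536 -0.209  0.   ]
top unit_a 0.77 [140. 245.] [0.573 0.005 0.   ]
top unit_a 0.62 [287. 372.] [ 0.206 -0.308  0.   ]
top carton 0.65 [202. 204.] [0.418 0.107 0.   ]
top fuse 0.49 [214. 295.] [ 0.387 -0.12   0.   ]

[... 392 characters left out ...]
] [0.519 0.01  0.006]
scene plate_a 0.8 [221. 353.] [0.492 0.205 0.006]
scene plate_a 0.61 [197. 116.] [ 0.16  -0.296  0.006]
scene pivot_a 0.95 [292. 179.] [ 0.567 -0.247  0.075]
scene pivot_a 0.88 [236. 374.] [0.604 0.177 0.075]
scene pivot_a 0.82 [203.  91.] [ 0.24  -0.357  0.075]
scene pivot_a 0.67 [270. 289.] [ 0.611 -0.029  0.075]
scene pivot_a 0.41 [252. 296.] [0.575 0.005 0.075]
scene unit_a 0.88 [240. 371.] [0.559 0.212 0.   ]
scene unit_a 0.79 [211. 119.] [ 0.208 -0.3    0.   ]
scene unit_a 0.77 [293. 196.] [ 0.528 -0.207  0.   ]
scene unit_a 0.58 [274. 297.] [0.574 0.011 0.   ]
scene carton 0.75 [217. 303.] [0.425 0.104 0.   ]
scene fuse 0.55 [239. 218.] [ 0.403 -0.11  -0.   ]
1.6
```

View pics/top0.png

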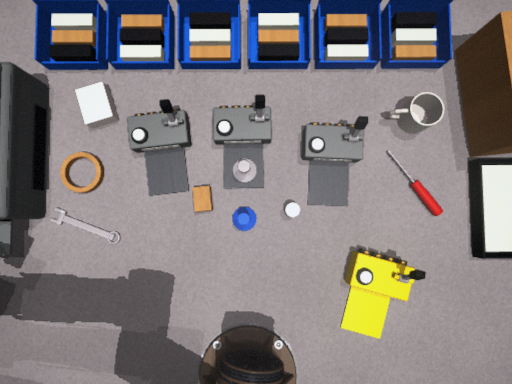

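View pics/scene0.png

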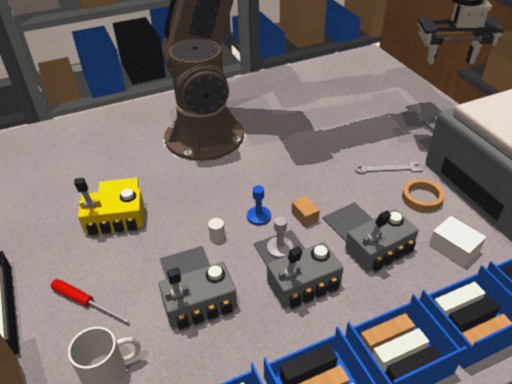

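The marker stands on the middle unit, at about (244,168) in the top view. So the unit due is the left one, at about (160,130), turned roughly 6°. The blue marker and the yellow unit are look-alikes. I'll move over the left unit and refine the measurement with the wrist camera.

send_rows:
  increments:
    - [[0,0,0.3,0],[0,-0.2,0.4,-0.1],[0.1,-0.5,0.4,-0.2],[0.2,-0.75,0.4,-0.3],[0.4,-1,0.4,-0.4],[0.5,-1,0.4,-0.5],[0.5,-1,0.4,-0.6]]
  jaw: 0

```text
clock: 2.48
tool_pos: [0.3734, 0.4168, 0.3068]
orientation: [-180.0, 0.0, -75.7]
force: [-0.0, 0.5, -0.5]
opening: 0.0233
gripper_force: 0.0
```

send_rows:
  increments:
    - [[0.25,-0.25,0,-0.1],[0.5,-0.5,0,-0.1],[0.75,-0.7,0,-0.1],[0.97,-0.87,0,-0.1],[0.97,-0.87,0,-0.1],[0.97,-0.87,0,-0.1]]

```text
clock: 3.22
tool_pos: [0.5664, 0.2431, 0.3061]
orientation: [180.0, -0.0, -84.0]
force: [-0.1, 0.6, 0.2]
opening: 0.0006
gripper_force: 0.0
```

Run:
```python
from h import *
o=ctrl.get_obs(); print(o['clock'],o['tool_pos'],o['orientation'],o['force'],ctrl.grasp_offset, o['opening'])
snap('wrist','w1.png'); print(ctrl.calibration('wrist'))
for t,z in [('press_a',.079),('plate_a',.006),('pivot_a',.075),('unit_a',0)]:
    for r in ctrl.spot_point(t,'wrist'):
      print(t,round(float(r['conf']),2),np.round(r['pixel']),np.round(onz('wrist',*r['pixel'],z),3))
```

```text
3.225 [0.56635716 0.24308172 0.30612912] [ 1.79962736e+02 -1.56847154e-02 -8.40347449e+01] [-0.05169167  0.57623077  0.24868315] 0.0188 0.0006474760840947208
{'mtx': array([[282.57071916,   0.        , 254.41002449],
       [  0.        , 282.57071916, 190.72838304],
       [  0.        ,   0.        ,   1.        ]]), 'eye': array([0.57539047, 0.16256466, 0.46394595]), 'attitude': array([-1.74620147e+01, -1.11656634e-02, -1.73921161e+02])}
press_a 0.64 [171. 253.] [0.568 0.255 0.079]
press_a 0.6 [  5. 247.] [0.595 0.055 0.079]
plate_a 0.97 [132. 301.] [0.497 0.201 0.006]
pivot_a 0.79 [111. 230.] [0.606 0.179 0.075]
unit_a 0.67 [131. 262.] [0.558 0.207 0.   ]
```

View pics/w1.png

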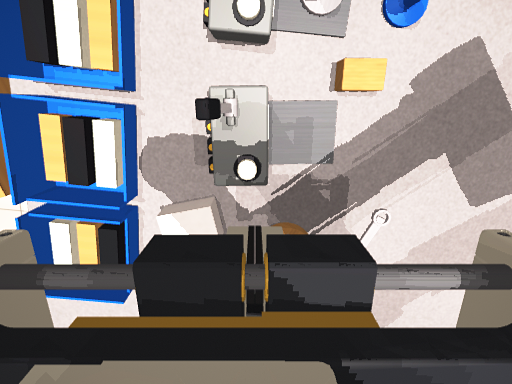

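Wrist view: the button is at about (col 247, row 169), the lever is up with its black knob at (207,108), and the plate spans cols 270–335 and rows 100–163. I'll refine these with the image contours.

Run:
```python
from h import *
p=cv2.cvtColor(cv2.imread('pics/w1.png'),cv2.COLOR_BGR2RGB)
g=p.min(2)
for th in (235,250):
  m=(g>th).astype(np.uint8); m[:150]=0;m[190:]=0;m[:,:228]=0;m[:,266:]=0
  n,l,s,c=cv2.connectedComponentsWithStats(m); i=1+s[1:,4].argmax(); print('btn',s[i],c[i],np.round(onz('wrist',c[i][1],c[i][0],.079),4))
snap('wrist')
for t in ['plate_a','unit_a']:
  for r in ctrl.trace(t,'wrist')[:2]: print(t,r['conf'],r['bbox'])
t=snap('top'); 
g=t.min(2); m=(g>200).astype(np.uint8); m[:120]=0;m[150:]=0;m[:,:125]=0;m[:,155:]=0
n,l,s,c=cv2.connectedComponentsWithStats(m); i=1+s[1:,4].argmax(); print('topbtn(arm may hide)',s[i],c[i],np.round(onz('top',c[i][1],c[i][0],.079),4))
q=cv2.imread('pics/top0.png').min(2); m=(q>200).astype(np.uint8); m[:120]=0;m[150:]=0;m[:,:125]=0;m[:,155:]=0
n,l,s,c=cv2.connectedComponentsWithStats(m); i=1+s[1:,4].argmax(); print('top0btn',s[i],c[i],np.round(onz('top',c[i][1],c[i][0],.079),4))
# corners in wrist: housing top z .065, plate z .006
for n,(cc,rr),z in [('h1',(211,88),.065),('h2',(267,86),.065),('h3',(269,185),.065),('h4',(216,185),.065),('p1',(336,100),.006),('p2',(334,163),.006)]:
  print(n,np.round(onz('wrist',rr,cc,z),3))
cv2.imwrite('pics/crop1.png',cv2.resize(cv2.cvtColor(p,cv2.COLOR_RGB2BGR)[70:200,180:360],None,fx=4,fy=4,interpolation=cv2.INTER_CUBIC))
```

```text
btn [238 160  18  19 268] [246.75373134 169.41044776] [0.576  0.2543 0.079 ]
btn [238 160  18  19 265] [246.78867925 169.34339623] [0.576  0.2542 0.079 ]
plate_a 0.84 [202.4, 0.0, 349.2, 41.7]
plate_a 0.56 [195.8, 83.2, 340.3, 184.2]
unit_a 0.77 [195.7, 81.6, 340.1, 184.5]
unit_a 0.76 [201.5, 0.8, 354.3, 39.8]
topbtn(arm may hide) [133 129  11  10  89] [138.03370787 133.88764045] [0.5753 0.2519 0.079 ]
top0btn [133 129  11  11  97] [138. 134.] [0.5751 0.252  0.079 ]
h1 [0.635 0.152 0.065]
h2 [0.561 0.141 0.065]
h3 [0.542 0.277 0.065]
h4 [0.619 0.285 0.065]
p1 [0.451 0.147 0.006]
p2 [0.435 0.245 0.006]
```

View pics/crop1.png

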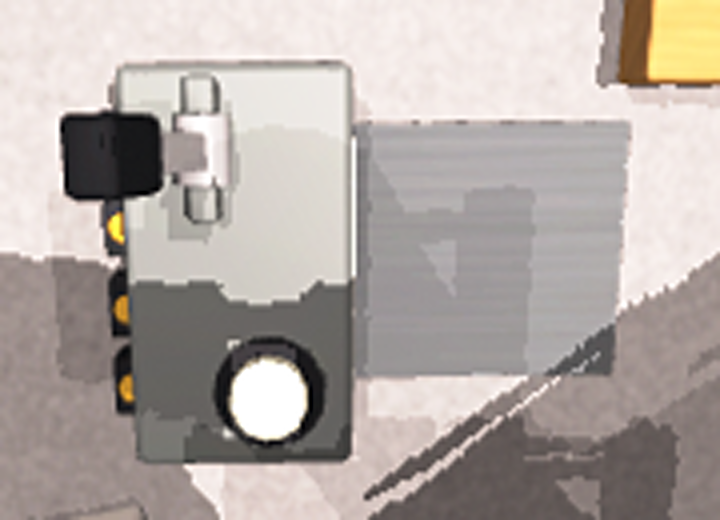

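The unit's origin is at about (0.561, 0.210) with a yaw of about 7°. Plate centre is (0.497, 0.202), button (0.576, 0.254) and pivot (0.606, 0.178). These agree with the given sizes, so I'll press.

send_rows:
  increments:
    - [[0.05,0.055,-0.2,0],[0.05,0.055,-0.5,0],[0.05,0.055,-0.8,0],[0.05,0.055,-1,0],[0.05,0.055,-1,0],[0.05,0.055,-1,0]]

```text
clock: 4.42
tool_pos: [0.5771, 0.2556, 0.1085]
orientation: [-179.9, 0.0, -83.9]
force: [0.3, 0.1, 0.7]
opening: 0.0003
gripper_force: 0.0
```

send_rows:
  increments:
    - [[0,0,-0.06,0],[0,0,-0.12,0],[0,0,-0.15,0],[0,0,-0.17,0],[0,0,-0.17,0],[0,0,-0.17,0]]

```text
clock: 5.18
tool_pos: [0.5759, 0.2546, 0.0727]
orientation: [180.0, -0.0, -83.9]
force: [-2.9, -0.7, 4.1]
opening: 0.0008
gripper_force: 1.6
```

send_rows:
  increments:
    - [[0,0,-0.006,0],[0,0,-0.006,0],[0,0,0.1,0],[0,0,0.3,0],[0,0,0.6,0],[0,0,0.9,0],[0,0,0.9,0]]

```text
clock: 6.05
tool_pos: [0.5787, 0.2561, 0.2587]
orientation: [-179.5, 0.3, -83.9]
force: [-0.0, -0.3, -0.7]
opening: 0.0003
gripper_force: 0.0
```

Run:
```python
from h import *
o=ctrl.get_obs(); print(o['clock'],o['tool_pos'],o['force'])
snap('wrist')
for r in ctrl.spot_point('grip_a','wrist'): print(r['conf'],r['pixel'],np.round(onz('wrist',*r['pixel'],.092),3))
p=snap('wrist'); cv2.imwrite('pics/w2.png',cv2.cvtColor(p[:260],cv2.COLOR_RGB2BGR))
a=np.array([.606,.178]);u=np.array([.9925,.122])
print('expected grip',a-.074*u, proj('wrist',[*(a-.074*u),.092]))
```

```text
6.05 [0.57872172 0.25613907 0.25869333] [-0.00482613 -0.27455204 -0.65809863]
0.91 [96.4, 307.4] [0.53  0.162 0.092]
expected grip [0.532555 0.168972] (np.float64(103.02921469615698), np.float64(303.74360494935013))
```

View pics/w2.png

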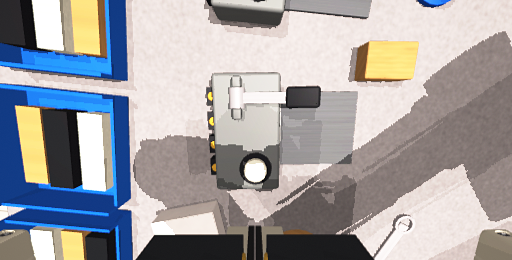

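The lever has dropped, with its handle at about (303,97) in the wrist view. That puts the grip point at about (0.5325, 0.165). Next I'll turn the gripper to close along the unit's y.

send_rows:
  increments:
    - [[-0.05,-0.1,0,0.12],[-0.1,-0.2,0,0.24],[-0.15,-0.3,0,0.36],[-0.2,-0.45,0,0.48],[-0.215,-0.45,0,0.6],[-0.215,-0.45,0,0.72],[-0.215,-0.45,0,0.84],[-0.215,-0.45,0,0.96],[-0.215,-0.45,0,1],[-0.215,-0.45,0,1]]
  jaw: 0.6

```text
clock: 7.45
tool_pos: [0.5326, 0.1644, 0.251]
orientation: [179.9, 0.1, 2.0]
force: [0.3, 1.5, -0.6]
opening: 0.0528
gripper_force: 0.0
```

send_rows:
  increments:
    - [[0,0,-0.2,0.06],[0,0,-0.4,0.06],[0,0,-0.5,0.06],[0,0,-0.5,0.06],[0,0,-0.5,0.06],[0,0,-0.5,0.06]]

```text
clock: 8.2
tool_pos: [0.5336, 0.1651, 0.1537]
orientation: [-180.0, -0.1, 7.2]
force: [0.2, 0.1, -0.0]
opening: 0.0524
gripper_force: 0.0
```

Run:
```python
from h import *
o=ctrl.get_obs(); print(o['clock'],o['tool_pos'],o['orientation'],o['force'],o['opening'])
p=snap('wrist'); cv2.imwrite('pics/w3.png',cv2.cvtColor(p,cv2.COLOR_RGB2BGR))
for r in ctrl.spot_point('grip_a','wrist'): print(r['conf'],r['pixel'],np.round(onz('wrist',*r['pixel'],.092),3))
for r in ctrl.spot_point('plate_a','wrist'): print('plate',r['conf'],r['pixel'],np.round(onz('wrist',*r['pixel'],.006),3))
print(proj('wrist',[.5327,.1652,.092]))
```

```text
8.2 [0.53364788 0.1650846  0.15367193] [-1.79957007e+02 -9.78923919e-02  7.16070443e+00] [ 0.19729069  0.14174139 -0.03512958] 0.05240709616994418
0.91 [211.1, 256.7] [0.53  0.162 0.092]
plate 0.94 [213.0, 387.5] [0.513 0.007 0.006]
plate 0.85 [202.8, 219.6] [0.501 0.201 0.006]
(np.float64(207.30463267863016), np.float64(253.61109045237652))
```

View pics/w3.png

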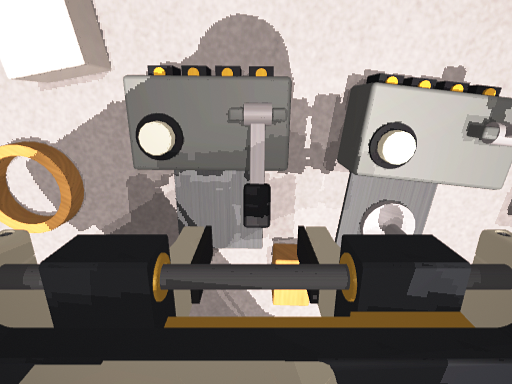

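The handle (col 257) is centred between the fingers (cols 205 and 308). I'll lower and grip.

send_rows:
  increments:
    - [[0,0,-0.15,0],[0,0,-0.3,0],[0,0,-0.4,0],[0,0,-0.4,0],[0,0,-0.4,0]]

```text
clock: 8.98
tool_pos: [0.5337, 0.1651, 0.0736]
orientation: [-180.0, -0.1, 7.2]
force: [-0.3, 0.4, -0.8]
opening: 0.0524
gripper_force: 0.0
```

send_rows:
  increments:
    - [[0,0,0,0],[0,0,0,0],[0,0,0,0],[0,0,0,0],[0,0,0,0]]
  jaw: 0

```text
clock: 9.6
tool_pos: [0.5332, 0.1635, 0.0728]
orientation: [179.9, 0.0, 7.2]
force: [2.8, -5.8, 3.1]
opening: 0.0218
gripper_force: 29.9
```

Run:
```python
import numpy as np
a=np.deg2rad(7);u=np.array([np.cos(a),np.sin(a)])
for l in [1.6,1.4,1.2,1.0,.8,.6,.45,.3,.15,0,-.05]:
  t=l-.25; dx=-.076*(np.sin(t)-np.sin(1.35)); dz=.076*(np.cos(t)-np.cos(1.35)); print(l,np.round([*(dx*u/.2),dz/.2],3))
```

```text
1.6 [-0. -0.  0.]
1.4 [0.024 0.003 0.072]
1.2 [0.061 0.008 0.138]
1.0 [0.111 0.014 0.195]
0.8 [0.171 0.021 0.241]
0.6 [0.239 0.029 0.274]
0.45 [0.293 0.036 0.289]
0.3 [0.349 0.043 0.296]
0.15 [0.406 0.05  0.295]
0 [0.461 0.057 0.285]
-0.05 [0.479 0.059 0.28 ]
```

Gripped, with an opening of 21.8 mm. I'll follow the arc up.

send_rows:
  increments:
    - [[0.024,-0.003,0.072,0],[0.061,0.0,0.138,0],[0.111,0.006,0.195,0],[0.171,0.013,0.241,0],[0.239,0.021,0.274,0],[0.293,0.028,0.289,0],[0.35,0.035,0.296,0],[0.406,0.042,0.295,0],[0.46,0.049,0.285,0],[0.475,0.051,0.28,0],[0.475,0.051,0.28,0]]

```text
clock: 10.98
tool_pos: [0.6299, 0.1748, 0.1299]
orientation: [180.0, -0.1, 7.2]
force: [-1.8, -3.2, 4.6]
opening: 0.0219
gripper_force: 30.0
```

send_rows:
  increments:
    - [[0,0,0,0],[0,0,0,0],[0,0,0,0],[0,0,0,0],[0,0,0.15,0],[0,0,0.4,0],[0,0,0.6,0],[-0.2,0,0.6,0],[-0.5,0,0.6,0],[-0.6,0,0.6,0]]
  jaw: 0.6

```text
clock: 12.22
tool_pos: [0.5056, 0.1746, 0.2491]
orientation: [-180.0, -0.0, 7.2]
force: [1.8, -0.0, 0.4]
opening: 0.0528
gripper_force: 0.0
```

Run:
```python
from h import *
o=ctrl.get_obs(); print(o['clock'],o['tool_pos'],o['orientation'],o['force'],o['opening'])
snap('wrist','w4.png');snap('scene')
for c in ['wrist','scene']:
  for t,z in [('marker',0.006),('grip_a',.149),('plate_a',.006)]:
    for r in ctrl.spot_point(t,c): print(c,t,round(float(r['conf']),2),np.round(r['pixel']),np.round(onz(c,*r['pixel'],z),3))
```

```text
12.225 [0.50559356 0.17456507 0.24912545] [-1.79952632e+02 -3.22611973e-02  7.21833010e+00] [ 1.82509947 -0.04087823  0.44621659] 0.052773877907941566
wrist marker 0.71 [182. 370.] [0.5   0.003 0.006]
wrist marker 0.54 [254. 346.] [0.378 0.011 0.006]
wrist marker 0.2 [ 55. 272.] [0.65  0.171 0.006]
wrist grip_a 0.85 [ 58. 275.] [0.627 0.173 0.149]
wrist plate_a 0.64 [216. 493.] [ 0.471 -0.197  0.006]
wrist plate_a 0.64 [167. 234.] [0.498 0.203 0.006]
scene marker 0.82 [248. 280.] [0.495 0.009 0.006]
scene marker 0.67 [215. 256.] [0.375 0.001 0.006]
scene marker 0.23 [237. 374.] [0.558 0.222 0.006]
scene grip_a 0.89 [276. 174.] [ 0.586 -0.252  0.149]
scene grip_a 0.83 [185.  76.] [ 0.253 -0.374  0.149]
scene grip_a 0.68 [253. 294.] [ 0.629 -0.032  0.149]
scene grip_a 0.68 [219. 381.] [0.624 0.168 0.149]
scene plate_a 0.85 [222. 353.] [0.495 0.203 0.006]
scene plate_a 0.73 [269. 184.] [ 0.46  -0.21   0.006]
scene plate_a 0.72 [192. 117.] [ 0.145 -0.291  0.006]
scene plate_a 0.64 [253. 283.] [0.511 0.007 0.006]
```

View pics/w4.png

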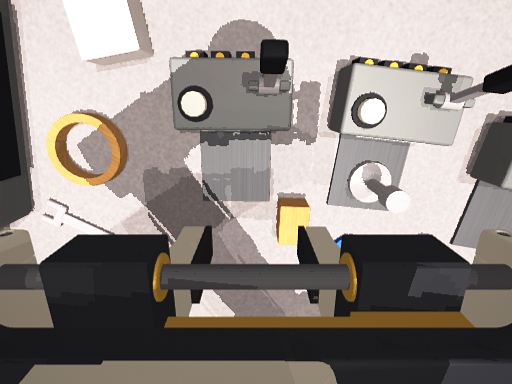

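The lever stays up: its handle at (273,55) matches the fully-up position. The marker's foot is at (371,182) and its knob at (398,200) in the wrist view. I'll go over the marker.

send_rows:
  increments:
    - [[-0.05,-0.2,0,0],[-0.05,-0.45,0,0],[-0.05,-0.7,0,0],[-0.05,-0.845,-0.2,0],[-0.05,-0.845,-0.4,0],[-0.05,-0.845,-0.4,0],[-0.05,-0.845,-0.4,0]]
  jaw: 0.75

```text
clock: 13.5
tool_pos: [0.4992, 0.0062, 0.1697]
orientation: [180.0, -0.1, 7.2]
force: [0.2, -0.1, 0.7]
opening: 0.0659
gripper_force: 0.0
```

Run:
```python
from h import *
o=ctrl.get_obs(); print(o['clock'],o['tool_pos'],o['orientation'],o['opening'])
p=snap('wrist','w5.png')
for r in ctrl.spot_point('marker','wrist'): print(round(float(r['conf']),2),np.round(r['pixel']),np.round(onz('wrist',*r['pixel'],.006),3))
for r in ctrl.trace('marker','wrist'):
  b=r['bbox']; print(r['conf'],b)
for P in ([.498,.005,.006],[.498,.005,.098]): print(proj('wrist',P))
```

```text
13.5 [0.49922153 0.00615553 0.16970713] [ 1.79971460e+02 -5.18065701e-02  7.20145782e+00] 0.06591702200346296
0.61 [262. 240.] [0.383 0.01  0.006]
0.55 [175. 252.] [0.5   0.009 0.006]
0.81 [217.5, 245.8, 265.4, 314.8]
0.71 [228.9, 151.8, 281.6, 215.6]
0.57 [0.0, 3.2, 138.5, 202.9]
(np.float64(177.09807294075122), np.float64(255.41086374973366))
(np.float64(203.8134881089081), np.float64(255.68725269515923))
```

View pics/w5.png

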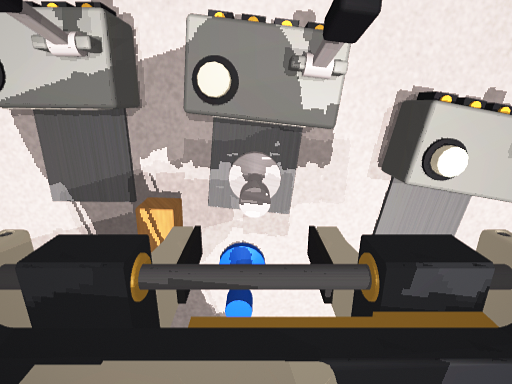

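The steel marker's foot centre is at about (255,174) and its knob at (255,203), both centred between the fingers. I'll descend and grip.

send_rows:
  increments:
    - [[0.005,0,-0.2,0],[0.005,0,-0.4,0],[0.005,0,-0.514,0],[0.005,0,-0.514,0],[0.005,0,-0.514,0]]

```text
clock: 14.28
tool_pos: [0.5002, 0.0065, 0.0672]
orientation: [-180.0, -0.1, 7.2]
force: [1.1, 0.2, 0.5]
opening: 0.0653
gripper_force: 0.0
```

send_rows:
  increments:
    - [[0,0,0,0],[0,0,0,0],[0,0,0,0],[0,0,0,0],[0,0,0,0],[0,0,0,0]]
  jaw: 0

```text
clock: 15.02
tool_pos: [0.4991, 0.006, 0.0658]
orientation: [-180.0, -0.0, 7.2]
force: [-0.3, 0.6, 1.5]
opening: 0.0271
gripper_force: 30.0
```

send_rows:
  increments:
    - [[0,0,0.1,0],[0,0,0.25,0],[0,0,0.4,0],[0,0.15,0.4,0],[0,0.35,0.4,0],[0,0.55,0.4,0],[0,0.75,0.4,0],[-0.01,0.9,0.4,0],[-0.015,0.983,0.4,0],[-0.015,0.983,0.4,0],[-0.015,0.983,0.4,0]]

```text
clock: 16.4
tool_pos: [0.4957, 0.2018, 0.1454]
orientation: [180.0, 0.1, 7.2]
force: [-0.7, -0.5, -2.7]
opening: 0.0272
gripper_force: 30.0
```

Run:
```python
from h import *
o=ctrl.get_obs(); print(o['clock'],o['tool_pos'],o['orientation'],o['opening'],o['force'])
a=snap('wrist');b=snap('scene'); cv2.imwrite('pics/w6.png',cv2.cvtColor(np.hstack([a[40:340,60:450],b[100:400,200:510]]),cv2.COLOR_RGB2BGR))
```

```text
16.4 [0.4956987  0.20178926 0.14544035] [1.79972059e+02 5.09363398e-02 7.15650160e+00] 0.0272375907856684 [-0.70992746 -0.50280603 -2.68591997]Traceback (most recent call last):
  File "<stdin>", line 3, in <module>
    return _nx.concatenate(arrs, 1, dtype=dtype, casting=casting)
           ~~~~~~~~~~~~~~~^^^^^^^^^^^^^^^^^^^^^^^^^^^^^^^^^^^^^^^
ValueError: all the input array dimensions except for the concatenation axis must match exactly, but along dimension 0, the array at index 0 has size 300 and the array at index 1 has size 284
```

Run:
```python
from h import *
a=snap('wrist');b=snap('scene'); cv2.imwrite('pics/w7.png',cv2.cvtColor(np.hstack([a[40:320,60:450],b[100:380,200:510]]),cv2.COLOR_RGB2BGR))
```

```text
(no output)
```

View pics/w7.png

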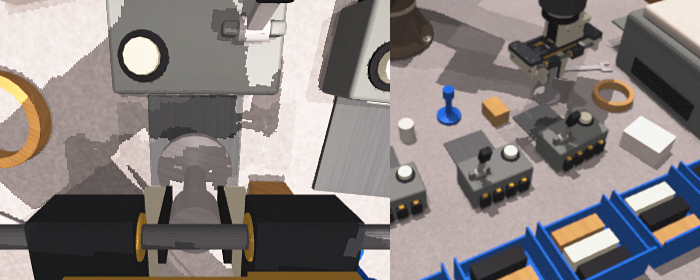

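The marker hangs upright above the plate and is laterally centred (foot and knob both at col 193). I'll lower it.

send_rows:
  increments:
    - [[0.005,0,-0.15,0],[0.005,0,-0.3,0],[0.005,0,-0.36,0],[0.005,0,-0.38,0],[0.005,0,-0.39,0],[0.005,0,-0.4,0],[0.005,0,-0.402,0],[0.005,0,-0.402,0]]

```text
clock: 17.6
tool_pos: [0.4973, 0.2028, 0.0659]
orientation: [-180.0, -0.0, 7.2]
force: [-0.0, 0.4, -0.8]
opening: 0.0275
gripper_force: 30.0
```

Run:
```python
from h import *
snap('wrist')
for r in ctrl.spot_point('marker','wrist'): print(round(float(r['conf']),2),np.round(r['pixel']),np.round(onz('wrist',*r['pixel'],.006),3))
for r in ctrl.spot_point('plate_a','wrist'): print('plate',r['conf'],np.round(onz('wrist',*r['pixel'],.006),3))
```

```text
0.92 [208. 254.] [0.497 0.203 0.006]
0.87 [339. 437.] [0.385 0.011 0.006]
plate 0.62 [0.51  0.008 0.006]
```

send_rows:
  increments:
    - [[0,0,-0.003,0],[0,0,-0.006,0],[0,0,-0.006,0]]

```text
clock: 18.12
tool_pos: [0.4976, 0.2029, 0.0658]
orientation: [-180.0, -0.1, 7.2]
force: [-5.3, -0.4, 12.7]
opening: 0.0272
gripper_force: 30.0
```

send_rows:
  increments:
    - [[0,0,0,0],[0,0,0,0],[0,0,0,0],[0,0,0,0],[0,0,0.1,0],[0,0,0.3,0],[0,0,0.6,0],[0,0,0.8,0],[-0.3,0,0.8,0],[-0.5,0,0.8,0],[-0.5,0,0.8,0]]
  jaw: 0.75

```text
clock: 19.5
tool_pos: [0.3951, 0.2022, 0.2247]
orientation: [-179.9, -0.0, 7.3]
force: [1.0, 0.1, 0.6]
opening: 0.0655
gripper_force: 0.0
```

Run:
```python
from h import *
a=snap('wrist');b=snap('scene'); print(ctrl.get_obs()['clock'])
for c in ['wrist','scene']:
  for t,z in [('marker',.006),('plate_a',.006),('grip_a',.149)]:
    for r in ctrl.spot_point(t,c): print(c,t,round(float(r['conf']),2),np.round(onz(c,*r['pixel'],z),3))
cv2.imwrite('pics/w8.png',cv2.cvtColor(np.hstack([a[0:280,60:450],b[100:380,120:510]]),cv2.COLOR_RGB2BGR))
```

```text
19.6
wrist marker 0.73 [0.499 0.204 0.006]
wrist marker 0.55 [0.379 0.007 0.006]
wrist plate_a 0.76 [0.514 0.008 0.006]
scene marker 0.68 [0.5   0.21  0.006]
scene marker 0.65 [0.377 0.007 0.006]
scene plate_a 0.9 [0.5   0.202 0.006]
scene plate_a 0.87 [0.509 0.009 0.006]
scene plate_a 0.77 [ 0.149 -0.291  0.006]
scene plate_a 0.74 [ 0.471 -0.2    0.006]
scene grip_a 0.79 [ 0.583 -0.251  0.149]
scene grip_a 0.76 [0.621 0.169 0.149]
scene grip_a 0.66 [ 0.25  -0.374  0.149]
scene grip_a 0.61 [ 0.63  -0.026  0.149]
```

View pics/w8.png

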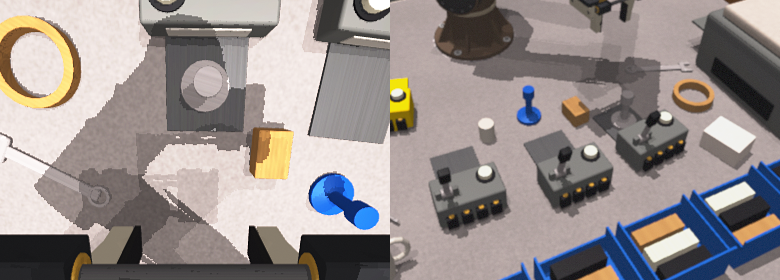

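The marker stands upright with its foot at (205,85), centred on the left unit's plate. All the levers are up, the carton and fuse have not moved, and the robot is clear.

```bash
python3 -c "
from plant import ctrl
print(ctrl.close_job())"
```

```text
the job is handed in; nothing more can be done
None
```

I pressed the left unit's test button, lifted its lever back up until it stayed, and set the steel marker upright on its front plate; the job is handed in at about 20 s of the 59 s allowed, but no verdict came back.

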